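# Pull the transport plug from a slanted bearing bore

### The job

A white transport plug closes the slanted bore of the red printed frame. Take the yellow-handled puller from the rack, find the slot in the plug (its angle varies) and put the foot through it, turn it clockwise to the stop so that it is threaded in, and draw the plug straight out along the bore. Then, still holding the puller, set the plug down upright on the floor of the empty half of the orange tray, and let go with the puller still threaded in it; do not disturb the other loose things.

Things in the scene. Friction and masses are not known exactly. Their poses are not given: they have to be found in the camera images.
- puller: Yellow-handled puller, 112 mm long, about 100 g, upright in one of the rack's two holes (either). Origin: centre of the underside of its round steel shoulder (34 mm across, 5 mm thick), resting on the rack's top; z runs up its axis to the handle. A 12 mm round shaft joins shoulder and handle.
- puller_grip (a point): Middle of the handle, 66 mm above the shoulder's underside. The handle is a flat yellow block 34 mm wide along the puller's x and 14 mm thick along its y, from z = 42 to 90 mm, then a black cap 36 x 16 mm up to 94 mm. Pinch it across y.
- puller_foot (a point): Underside of the cross foot, on the axis, 18 mm below the shoulder's underside: 24.5 mm long along the puller's x, 7.5 wide, 6 high, on an 8 mm neck. Lengthwise over the plug's slot (either way round) it goes in until the shoulder meets the plug. Turned clockwise seen from the handle it runs under the slot's lips to a stop at about 70 degrees (15 the wrong way). About 1 mm of play remains.
- plug: White plug, 52 x 52 mm, 42 mm long, about 150 g, in the bore of the red frame, 2 mm proud of it. Origin: centre of its bottom face; z is its long axis, pointing out of the bore: up and towards the robot, 31.5 degrees from vertical. The square plug cannot turn in the bore. A sprung pad in the bore grips it: drawing it out takes a few newtons, under 15 N.
- plug_mouth (a point): Centre of the plug's top face, 42 mm from its bottom, in a brass insert flush with it. The insert has a slot 28 mm long and 11 mm wide that lies somewhere within 26 degrees either side of the plug's x axis: its angle is not reported, find it by touch or sight. The insert itself turns only under over 0.25 N m, up to 0.5 rad from the plug's x.
- bore: Square bore in the red frame, 54 mm wide and 40 mm deep, walls 10 mm thick. Origin: centre of its floor; z is the bore's axis, pointing out. The frame is fixed and 0.12 m high at most; its sides are A-shaped cheeks outside the bore.
- rack: Fixed grey rack, 70 (x) x 170 (y) x 50 mm high, with two 28 mm holes 84 mm apart along y, 42 mm either side of its middle. Origin: centre of its underside.
- tray: Fixed orange tray, 130 (x) x 220 (y) x 26 mm high, walls and floor 4 mm, with one divider of the same height in the middle that parts it into two halves along y. Origin: centre of its underside. A bearing lies in its -y half.
- tray_empty (a point): Centre of the floor of the tray's empty half (its +y half, 122 x about 104 mm), on the floor's top, 4 mm above the table.
- driver: Bystander: hex driver with a round blue handle 22 mm across, standing in the other hole of the rack, 84 mm high above the rack. Origin: underside of its shoulder.
- bearing: Bystander: steel bearing ring, 38 mm across, 13 mm high, lying in the other half of the tray. Origin: centre of its underside.
- jar: Bystander: clear jar with a black lid, 52 mm across, 60 mm high. Origin: centre of its underside.
- clip: Bystander: orange printed U-shaped clip, 50 x 40 x 30 mm. Origin: centre of its underside.
- red_block: Bystander: red printed block, 40 x 30 x 30 mm. Origin: centre of its underside.
- pliers: Bystander: small black and yellow pliers, about 125 mm long, 16 mm high. Origin: on the table below its middle.
- screwdriver: Bystander: orange-handled screwdriver lying on the table.
Mind the look-alikes: they are no part of the job. Of the things shaped like the part that bears bore, the red one is meant. There is more than one size of the puller; the job needs the smaller.

How it is judged:
By the outcome, as a careful person would: the job done as asked, in the order asked, and still so for the second after the job is handed in, with the robot touching nothing.
It also fails if it takes over 72 s, if anything falls off the work surface, if the arm or the gripper's body presses on something with over 40 N, if the wrist force passes 120 N, or if a joint passes its speed limit or range.

### The arm

A 6-joint arm with a two-finger parallel gripper is mounted at the origin on the work surface. World frame = base frame: x ahead of the robot, y to its left, z up, the work surface at z = 0. Lengths are in m, angles in rad, forces in N, time in s.
With the tool pointing down it reaches from about 0.35 to 0.975 m from the base axis. Payload 17.4 kg.
Tool frame: the origin (TCP) lies at the very end of the fingers, on their centre line; the grasp point (between the pads) lies 19 mm behind it; z points along the fingers, y is the direction in which the jaws open and shut (so a half turn about z gives the same grasp; the last joint's range is limited). The gripper opens to 85 mm and grips with 20 to 120 N. Pads are 22 mm wide; open, the fingers measure 114 mm over their backs; the gripper's body (76 mm by 85 mm) begins 54 mm behind the grasp point. The pads swing forward as they close: fully open they stand 13 mm farther back than shut.
Start: joints at [1.266, 0.116, 1.442, -0, 1.584, -0.038], TCP at [0.178, 0.651, 0.231] pointing down, gripper open.
Joint ranges: [-2.83, 2.83], [-0.83, 2.19], [0.07, 2.5], [-1.14, 4.28], [0.01, 3], [-2.97, 2.97]. Speed limits (rad/s): [1.89, 1.89, 2.22, 3.14, 3.14, 3.14].

### API

Orientations are given as a 3x3 rotation matrix whose columns are the frame's x, y, z axes.
In Python, from workcell import manip, cams, models gives the robot as it stands.
- The arm moves only by the tool jog_arm, never from a script. Its argument "increments" is a list of rows, each a list of 6 numbers: the shift along the tool's x, y, z normalised to -1 to 1, where 1 is 200 mm, then the turn, a rotation vector about the tool's x, y, z normalised to -1 to 1, where 1 is 60 degrees. In form: [[dx, dy, dz, rx, ry, rz], ...]. A call has 1 to 20 rows; each row shifts and turns the commanded pose from where the row before left it, along the tool's axes as they then stand; what a row does not reach is not made up. A row lasts 1/10 s, in which the tool goes at most 50 mm and 8.59 degrees, less where a joint would pass 70% of its speed; a pose out of reach is approached as far as the arm can. A call with a number of a shift or a turn outside -1 to 1 is refused whole. A call with a gripper value outside its range is refused whole. "gripper" is the closure in counts, from 0 (fully open) to 255 (shut), set as the call begins (left out, the last holds). The fingers move at their own pace and stop on an object; "newtons" is the grip in N (left out, the last holds). Time passes only in rows, so rows that do not move let the fingers close. It gives the time, the measured TCP pose, the force and the opening at its end, in the units of the state.
- manip.sense(): the state, without advancing time (a new reading comes with each control period).
- cams.get_image(name): name is "scene" or "top" or "wrist"; returns a dict with "img" (420x560x3 uint8, red, green, blue), "z_map" (420x560 float32, m along the optical axis (not along the pixel's ray), 0 where there is no reading), "mtx" (3x3 intrinsics, pixels), "rvec" (rotation vector, rad) and "tvec" (3), from world to camera coordinates, as OpenCV has them; the wrist camera has in their place "hand_eye" (4x4, takes a point from camera to tool coordinates, whose origin is the TCP and whose axes are the flange's). Camera axes: x right, y down, z forward; pixel columns grow to the right and rows downward; lengths in m; the calibration is good to about 2 mm. A picture is of the moment at which its call begins: read the wrist's pose just before it.
- manip.finish_job(): hands the job in, once; it reports no verdict.
Trained networks look in the newest picture that a camera, given by its name, has taken for a name from the list of things; names that differ only in an ending like _2 or _b are one class to them, and where a whole thing is asked for, a point or a joint stands for the part that bears it (a point fixed in the world has none). Each returns a list of dicts, best first, with "confidence" (0 to 1); they miss things now and then, are a little off and sometimes report something else, mostly with a low value. They report only what shows in the picture. A call takes as long as a camera call. They do not tell look-alikes from the thing itself.
- models.recognise(name, camera): "position" ([x, y, z] in m, in world coordinates, good to about 4 mm: the middle of the surface that is visible of it).
The state is a dict: "clock": time; "joint_positions": joint angles; "dq": joint speeds; "joint_torque": joint torques, N m; "tool_pos": TCP position; "tcp_rot": TCP orientation; "ft_force": force on the tool from outside, world axes, zero at the start; "torque": the same for the moment, N m; "grip_width": opening from 0.0 (shut) to 1.0 (fully open).
Only numpy, scipy, OpenCV 4.12 (cv2) and the standard library are available. Lean on these libraries where they do the work, as an engineer would, in place of code of your own. Each camera call takes 0.05 s, during which the arm holds its last target.

## Working session

There is one attempt and no reset: what is moved stays moved. The work goes in short steps, Python scripts to look and compute and a tool call to move; the robot and the scene stay as the last step left them, time stands still between calls to the robot, and variables do not carry over. Pictures are saved under pics/ and viewed, and the job is handed in when it is done.

Besides the shell and the picture viewer there is one more tool, called after "Call:" by a JSON object that holds its "fn" and its "kwargs". jog_arm: Moves the arm, as the interface text tells. Scaled input: -1 to 1 covers 200 mm each way for a shift and 60 degrees each way for a turn. Its arguments: {"type":"object","properties":{"increments":{"type":"array","items":{"type":"array","items":{"type":"number","minimum":-1,"maximum":1}}},"gripper":{"type":"number"},"newtons":{"type":"number"}},"required":["increments"]}

```bash
ls; mkdir -p pics; cat > h.py <<'E'
import numpy as np, cv2
from workcell import manip, cams, models
def cam(name):
    s=manip.sense(); d=cams.get_image(name); K=np.array(d["mtx"])
    if name=="wrist":
        T=np.eye(4);T[:3,:3]=s["tcp_rot"];T[:3,3]=s["tool_pos"]
        C=T@np.array(d["hand_eye"])
    else:
        R=cv2.Rodrigues(np.array(d["rvec"],float))[0];C=np.eye(4);C[:3,:3]=R.T;C[:3,3]=-R.T@np.array(d["tvec"]).ravel()
    d["C"]=C;d["K"]=K
    z=d["z_map"];v,u=np.indices(z.shape)
    P=np.stack([(u-K[0,2])/K[0,0]*z,(v-K[1,2])/K[1,1]*z,z],-1)
    d["P"]=P@C[:3,:3].T+C[:3,3]; d["P"][z==0]=np.nan
    return d
def proj(d,p):
    q=np.linalg.inv(d["C"])@np.r_[p,1];q=d["K"]@q[:3];return q[:2]/q[2]
def save(d,fn,crop=None,scale=1):
    im=d["img"][:,:,::-1]
    if crop: u0,v0,u1,v1=crop; im=im[v0:v1,u0:u1]
    cv2.imwrite("pics/"+fn,cv2.resize(im,None,fx=scale,fy=scale,interpolation=cv2.INTER_CUBIC))
E
python3 - <<'E'
from h import *
import pickle
for n in("scene","top"):
    d=cam(n);save(d,n+"0.png",scale=1.4);pickle.dump(d,open(n+".pkl","wb"))
    for o in("puller","puller_grip","plug","plug_mouth","bore","rack","tray","driver","bearing","jar"):
        print(n,o,[(np.round(r["position"],3).tolist(),round(r["confidence"],2)) for r in models.recognise(o,n)])
s=manip.sense();print(s["clock"],s["tool_pos"],s["tcp_rot"],s["ft_force"])
E
```

```text
pics
scene puller [([0.452, 0.32, 0.113], 0.66), ([0.359, 0.314, 0.092], 0.59)]
scene puller_grip [([0.361, 0.312, 0.093], 0.91), ([0.454, 0.322, 0.108], 0.82)]
scene plug [([0.567, -0.031, 0.101], 0.51)]
scene plug_mouth [([0.565, -0.029, 0.097], 0.79)]
scene bore [([0.601, -0.025, 0.097], 0.71), ([0.372, -0.028, 0.087], 0.71)]
scene rack [([0.468, 0.278, 0.046], 0.61), ([0.445, -0.38, 0.016], 0.34)]
scene tray [([0.436, -0.311, 0.004], 0.9)]
scene driver [([0.45, 0.24, 0.092], 0.6), ([0.47, 0.277, 0.046], 0.58)]
scene bearing [([0.445, -0.381, 0.016], 0.46)]
scene jar [([0.723, 0.231, 0.062], 0.77)]
top puller [([0.45, 0.316, 0.114], 0.94), ([0.344, 0.313, 0.113], 0.88), ([0.435, -0.307, 0.002], 0.67)]
top puller_grip [([0.349, 0.315, 0.113], 0.71), ([0.447, 0.316, 0.12], 0.59)]
top plug [([0.57, -0.028, 0.095], 0.72)]
top plug_mouth [([0.571, -0.033, 0.097], 0.95), ([0.701, -0.305, 0.012], 0.56)]
top bore [([0.59, -0.022, 0.097], 0.79), ([0.353, -0.028, 0.084], 0.76)]
top rack [([0.443, 0.274, 0.047], 0.78), ([0.452, 0.319, 0.118], 0.62)]
top tray [([0.434, -0.31, 0.002], 0.65)]
top driver [([0.443, 0.235, 0.098], 0.56), ([0.436, -0.308, 0.003], 0.32)]
top bearing [([0.438, -0.384, 0.015], 0.53), ([0.592, -0.022, 0.096], 0.29)]
top jar [([0.704, 0.228, 0.059], 0.66)]
1.1 [0.17794109 0.65112564 0.23130848] [[-9.64626593e-01  2.63620059e-01  1.40086506e-05]
 [ 2.63620059e-01  9.64626593e-01 -4.57393143e-06]
 [-1.47188969e-05 -7.19174609e-07 -1.00000000e+00]] [-0.06479086 -0.77479775  0.06736244]
```

View pics/scene0.png

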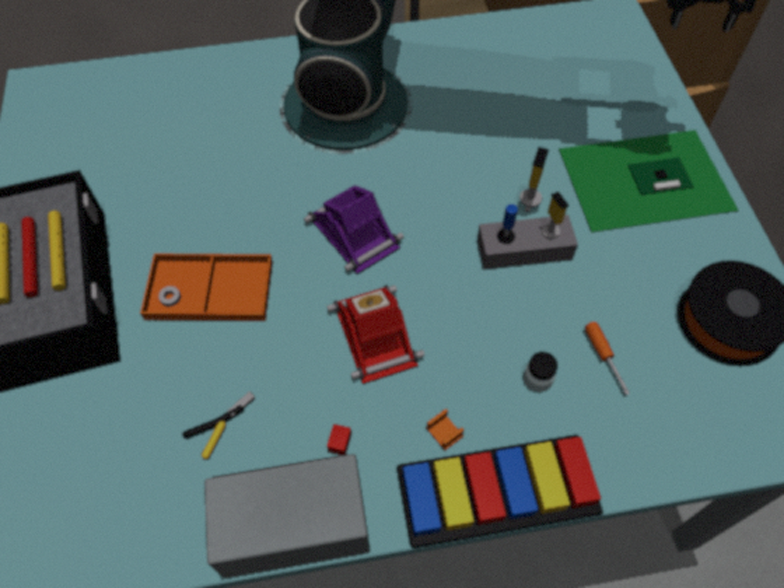

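View pics/top0.png

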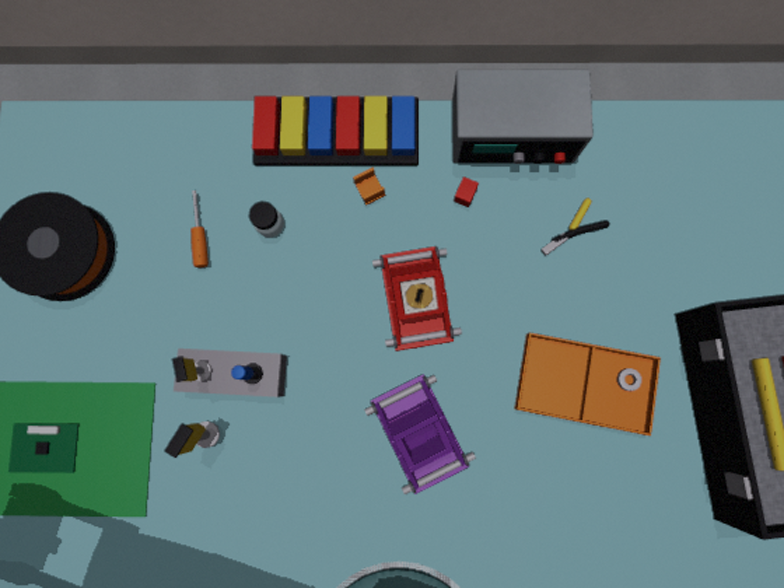

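```bash
python3 - <<'E'
import pickle,numpy as np,cv2
from h import *
d=pickle.load(open("top.pkl","rb"));e=pickle.load(open("scene.pkl","rb"))
save(d,"t1.png",(110,235,210,335),6);save(d,"t2.png",(260,165,340,255),6);
save(e,"s1.png",(330,90,420,200),5);save(e,"s2.png",(225,195,310,280),6)
P=d["P"]
for nm,(u0,v0,u1,v1) in dict(rack=(110,235,210,290),tray=(360,230,480,320)).items():
    Q=P[v0:v1,u0:u1].reshape(-1,3); 
    m=(np.abs(Q[:,2]-.05)<.006) if nm=="rack" else (Q[:,2]>.018)&(Q[:,2]<.032)
    print(nm,m.sum(),cv2.minAreaRect(Q[m][:,:2].astype(np.float32)))
print(d["C"],e["C"][:3,3])
for nm,f in(("top",d),("scene",e)):
    Q=f["P"].reshape(-1,3)
    m=(Q[:,0]>.39)&(Q[:,0]<.52)&(Q[:,1]>.285)&(Q[:,1]<.38)&(Q[:,2]>.06)
    print(nm,m.sum(),Q[m][:,2].max()); print(np.round(Q[m][np.argsort(-Q[m][:,2])][:60:3],3).tolist())
E
```

```text
rack 1819 ((0.44545412063598633, 0.28344738483428955), (0.17153041064739227, 0.07003865391016006), 87.43077087402344)
tray 842 ((0.43351876735687256, -0.3103588819503784), (0.22107800841331482, 0.13026683032512665), 79.56668853759766)
[[ 0.00900801 -0.98791521  0.15473332  0.42068025]
 [-0.99982099 -0.00632348  0.01783287 -0.00858153]
 [-0.01663892 -0.15486625 -0.98779532  0.98282288]
 [ 0.          0.          0.          1.        ]] [ 1.17927259 -0.08507493  1.11688466]
top 286 0.14729754573111598
[[0.437, 0.322, 0.147], [0.458, 0.319, 0.147], [0.435, 0.316, 0.147], [0.451, 0.323, 0.146], [0.455, 0.323, 0.146], [0.455, 0.328, 0.146], [0.445, 0.323, 0.146], [0.443, 0.325, 0.146], [0.441, 0.327, 0.145], [0.439, 0.323, 0.145], [0.453, 0.328, 0.145], [0.439, 0.317, 0.145], [0.439, 0.319, 0.145], [0.456, 0.322, 0.145], [0.431, 0.327, 0.145], [0.464, 0.325, 0.145], [0.46, 0.32, 0.145], [0.455, 0.33, 0.144], [0.458, 0.331, 0.144], [0.437, 0.329, 0.144]]
scene 267 0.14947200882102363
[[0.461, 0.318, 0.149], [0.461, 0.328, 0.147], [0.467, 0.329, 0.147], [0.456, 0.328, 0.146], [0.458, 0.322, 0.145], [0.465, 0.328, 0.145], [0.461, 0.324, 0.145], [0.442, 0.322, 0.144], [0.455, 0.326, 0.144], [0.434, 0.317, 0.144], [0.455, 0.331, 0.144], [0.462, 0.334, 0.144], [0.453, 0.317, 0.144], [0.462, 0.336, 0.144], [0.446, 0.316, 0.143], [0.445, 0.327, 0.143], [0.46, 0.327, 0.143], [0.431, 0.326, 0.143], [0.435, 0.33, 0.142], [0.452, 0.32, 0.142]]
```

```bash
cd pics; python3 -c "
import cv2,numpy as np
a=[cv2.resize(cv2.imread(f),(400,300)) if 0 else cv2.imread(f) for f in('t1.png','t2.png','s1.png','s2.png')]
a=[cv2.resize(x,(int(x.shape[1]*300/x.shape[0]),300)) for x in a]
w=max(a[0].shape[1]+a[1].shape[1],a[2].shape[1]+a[3].shape[1])
r=[np.hstack(a[:2]),np.hstack(a[2:])]
r=[cv2.copyMakeBorder(x,0,0,0,w-x.shape[1],0) for x in r]
cv2.imwrite('m1.png',np.vstack(r))"
```

```text
(no output)
```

View pics/m1.png

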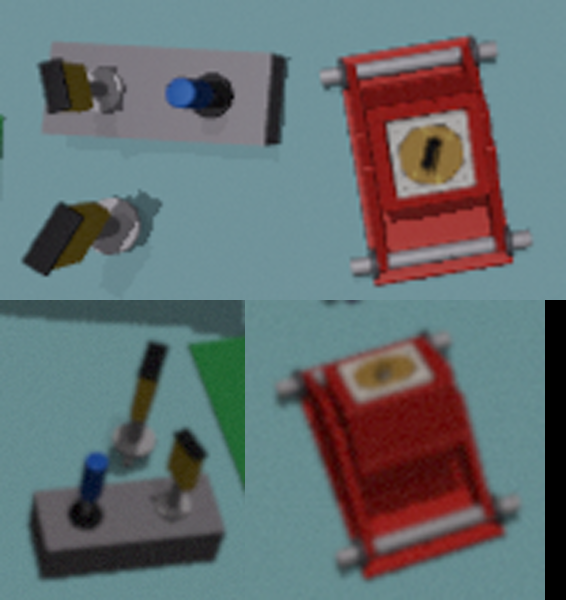

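```bash
python3 - <<'E'
import pickle
from h import *
for n in("top","scene"):
    f=pickle.load(open(n+".pkl","rb"));Q=f["P"];I=f["img"].astype(int)
    for (x0,x1,y0,y1,zl,zh) in((.40,.50,.29,.36,.137,.152),(.28,.40,.27,.36,.115,.2)):
        m=(Q[...,0]>x0)&(Q[...,0]<x1)&(Q[...,1]>y0)&(Q[...,1]<y1)&(Q[...,2]>zl)&(Q[...,2]<zh)&(I.max(-1)<70)
        q=Q[m];print(n,m.sum(),q.mean(0),cv2.minAreaRect(q[:,:2].astype(np.float32)) if len(q)>3 else 0)
    # white/brass face
    m=(Q[...,0]>.52)&(Q[...,0]<.64)&(Q[...,1]>-.09)&(Q[...,1]<.04)&(Q[...,2]>.075)&(I[...,1]>90)&(I[...,0]>100)
    q=Q[m];c=q.mean(0);U,S,V=np.linalg.svd(q-c);print("face",m.sum(),c,V[2]*np.sign(V[2][2]),np.degrees(np.arccos(abs(V[2][2]))),q.min(0),q.max(0))
d=cam("wrist");print(np.round(d["K"],1),np.round(d["hand_eye"],3))
save(d,"w0.png")
E
```

```text
top 130 [0.44707661 0.32352538 0.14391876] ((0.44698208570480347, 0.3240635097026825), (0.034191302955150604, 0.015093740075826645), 15.232057571411133)
top 288 [0.34486058 0.31623238 0.13939382] ((0.34529685974121094, 0.3183736205101013), (0.019882258027791977, 0.04571806639432907), 60.26066207885742)
face 499 [ 0.56642525 -0.02882518  0.09762832] [-0.50677932 -0.10563888  0.85557884] 31.176259054156244 [ 0.5400879  -0.05774357  0.07830655] [5.92926206e-01 2.89492419e-04 1.14124089e-01]
scene 79 [0.45127914 0.32316399 0.14307346] ((0.45177850127220154, 0.32417023181915283), (0.03618796169757843, 0.01632409170269966), 11.195161819458008)
scene 133 [0.35359419 0.31564142 0.13860534] ((0.34878650307655334, 0.3176088035106659), (0.018265385180711746, 0.049016449600458145), 62.317020416259766)
face 252 [ 0.56694159 -0.02794305  0.09630083] [-0.52597748 -0.05796252  0.84852109] 31.948822870380354 [ 0.53524591 -0.05650776  0.07522047] [0.5944768  0.02220062 0.11270755]
[[369.3   0.  276.4]
 [  0.  369.3 212.6]
 [  0.    0.    1. ]] [[ 0.001 -0.956 -0.295  0.076]
 [ 1.     0.001 -0.001  0.001]
 [ 0.002 -0.295  0.956 -0.143]
 [ 0.     0.     0.     1.   ]]
```

```bash
cat >> h.py <<'E'
from scipy.linalg import logm,expm
from scipy.spatial.transform import Rotation as Ro
def state():
    s=manip.sense();return np.array(s["tcp_rot"]),np.array(s["tool_pos"]),s
def plan(R1,p1,n=None,R0=None,p0=None):
    R,p,s=state()
    if R0 is None: R0,p0=R,p
    T0=np.eye(4);T0[:3,:3]=R0;T0[:3,3]=p0
    T1=np.eye(4);T1[:3,:3]=R1;T1[:3,3]=p1
    D=np.linalg.inv(T0)@T1
    if n is None:
        n=int(np.ceil(max(np.linalg.norm(D[:3,3])/.047,np.degrees(Ro.from_matrix(D[:3,:3]).magnitude())/8.3,1)))
    E=expm(np.real(logm(D))/n)
    row=np.r_[E[:3,3]/.2,Ro.from_matrix(E[:3,:3]).as_rotvec()/np.radians(60)]
    print("n",n,"row",np.round(row,4).tolist());return row
def downR(yaw):  # tool x yaw deg, z down
    a=np.radians(yaw);x=np.array([np.cos(a),np.sin(a),0]);z=np.array([0,0,-1.]);return np.stack([x,np.cross(z,x),z],1)
E
python3 - <<'E'
from h import *
plan(downR(194),[.4475,.324,.25])
E
```

```text
n 10 row [-0.1422, -0.1602, -0.0093, 0.0, -0.0, -0.0488]
```

Call:
{"fn": "jog_arm", "kwargs": {"increments": [[-0.1422,-0.1602,-0.0093,0,0,-0.0488],[-0.1422,-0.1602,-0.0093,0,0,-0.0488],[-0.1422,-0.1602,-0.0093,0,0,-0.0488],[-0.1422,-0.1602,-0.0093,0,0,-0.0488],[-0.1422,-0.1602,-0.0093,0,0,-0.0488],[-0.1422,-0.1602,-0.0093,0,0,-0.0488],[-0.1422,-0.1602,-0.0093,0,0,-0.0488],[-0.1422,-0.1602,-0.0093,0,0,-0.0488],[-0.1422,-0.1602,-0.0093,0,0,-0.0488],[-0.1422,-0.1602,-0.0093,0,0,-0.0488],[0,0,0,0,0,0],[0,0,0,0,0,0]], "gripper": 0, "newtons": 60}}

```text
clock: 2.35
tool_pos: [0.4479, 0.3235, 0.2498]
tcp_rot: [[-0.971, -0.24, -0.0], [-0.24, 0.971, 0.0], [0.0, 0.0, -1.0]]
ft_force: [-0.1, 0.9, -0.1]
grip_width: 1.005
```

```bash
python3 - <<'E'
from h import *
import pickle
d=cam("wrist");pickle.dump(d,open("w1.pkl","wb"));save(d,"w1.png")
R,p,s=state();print(s["clock"],p,np.round(R,3).tolist(),s["joint_positions"])
Q=d["P"];I=d["img"].astype(int)
m=(Q[...,0]>.40)&(Q[...,0]<.50)&(Q[...,1]>.29)&(Q[...,1]<.36)&(Q[...,2]>.139)&(Q[...,2]<.149)
q=Q[m];print(m.sum(),q.mean(0),cv2.minAreaRect(q[:,:2].astype(np.float32)))
E
```

```text
2.4 [0.44728782 0.32410129 0.24982529] [[-0.971, -0.241, -0.0], [-0.241, 0.971, 0.0], [0.0, 0.0, -1.0]] [ 5.80731522e-01 -1.56425613e-01  1.68021432e+00  2.43843885e-04
  1.61797711e+00 -1.23325308e+00]
1114 [0.44711348 0.32463133 0.14369233] ((0.4478049874305725, 0.3246268630027771), (0.035908523947000504, 0.01601765863597393), 14.978008270263672)
```

View pics/w1.png

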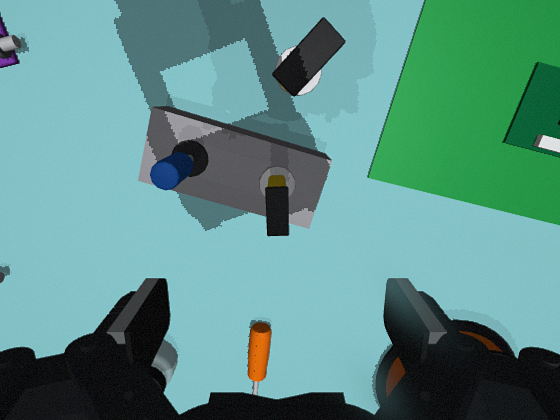

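```bash
python3 - <<'E'
from h import *
plan(downR(195),[.4476,.3246,.097],5)
E
```

```text
n 5 row [-0.0004, 0.0004, 0.1528, 0.0, -0.0, -0.0036]
```

Call:
{"fn": "jog_arm", "kwargs": {"increments": [[-0.0004,0.0004,0.1528,0,0,-0.0036],[-0.0004,0.0004,0.1528,0,0,-0.0036],[-0.0004,0.0004,0.1528,0,0,-0.0036],[-0.0004,0.0004,0.1528,0,0,-0.0036],[-0.0004,0.0004,0.1528,0,0,-0.0036],[0,0,0,0,0,0],[0,0,0,0,0,0],[0,0,0,0,0,0]]}}

```text
clock: 3.2
tool_pos: [0.4481, 0.3254, 0.0992]
tcp_rot: [[-0.965, -0.261, 0.002], [-0.261, 0.965, 0.001], [-0.002, 0.001, -1.0]]
ft_force: [0.1, 0.4, 0.6]
grip_width: 0.999
```

Call:
{"fn": "jog_arm", "kwargs": {"increments": [[0,0,0,0,0,0],[0,0,0,0,0,0],[0,0,0,0,0,0],[0,0,0,0,0,0],[0,0,0,0,0,0],[0,0,0,0,0,0],[0,0,0,0,0,0],[0,0,0,0,0,0],[0,0,0,0,0,0],[0,0,0,0,0,0]], "gripper": 255, "newtons": 80}}

```text
clock: 4.2
tool_pos: [0.4478, 0.3245, 0.0973]
tcp_rot: [[-0.966, -0.26, 0.0], [-0.26, 0.966, 0.0], [-0.0, 0.0, -1.0]]
ft_force: [-1.3, 1.0, 3.7]
grip_width: 0.152
```

```bash
cat >> h.py <<'E'
def plugR(n,slotdir):  # tool rot: z=-n, x along slotdir projected
    z=-n/np.linalg.norm(n);x=slotdir-z*(z@slotdir);x/=np.linalg.norm(x);return np.stack([x,np.cross(z,x),z],1)
E
python3 - <<'E'
from h import *
a=np.radians(7);t=np.radians(31.5)
n=np.array([-np.cos(a)*np.sin(t),-np.sin(a)*np.sin(t),np.cos(t)]);M=np.array([.5665,-.0285,.097])
R=plugR(n,np.array([-np.cos(a),-np.sin(a),-.5]))
p=M+n*.127-R[:,0]*.04;print(R,p)
R0=downR(195);p0=np.array([.4476,.3246,.23])
r=plan(R,p,None,R0,p0)
T=np.eye(4);T[:3,:3]=R0;T[:3,3]=p0
for i in range(12):
    D=np.eye(4);D[:3,:3]=Ro.from_rotvec(r[3:]*np.radians(60)).as_matrix();D[:3,3]=r[:3]*.2
    print(np.round(T[:3,3],3),np.round(T[:3,3]+T[:3,2]*.065,3)); T=T@D
E
```

```text
[[-8.46284714e-01 -1.21869343e-01  5.18603940e-01]
 [-1.03910697e-01  9.92546152e-01  6.36765570e-02]
 [-5.22498565e-01 -6.93889390e-18 -8.52640164e-01]] [ 0.53448869 -0.03243049  0.22618524]
n 8 row [-0.0077, -0.2296, 0.0059, 0.0046, -0.0655, 0.0162]
[0.448 0.325 0.23 ] [0.448 0.325 0.165]
[0.461 0.281 0.229] [0.465 0.281 0.164]
[0.474 0.236 0.228] [0.482 0.238 0.164]
[0.486 0.192 0.227] [0.499 0.194 0.164]
[0.497 0.148 0.227] [0.514 0.15  0.164]
[0.507 0.103 0.227] [0.529 0.106 0.165]
[0.517 0.058 0.226] [0.543 0.062 0.167]
[0.526 0.013 0.226] [0.556 0.017 0.169]
[ 0.534 -0.032  0.226] [ 0.568 -0.028  0.171]
[ 0.542 -0.078  0.226] [ 0.579 -0.074  0.173]
[ 0.549 -0.123  0.226] [ 0.59  -0.119  0.175]
[ 0.555 -0.169  0.225] [ 0.599 -0.165  0.178]
```

Call:
{"fn": "jog_arm", "kwargs": {"increments": [[0,0,-0.1,0,0,0],[0,0,-0.2,0,0,0],[0,0,-0.2,0,0,0],[0,0,-0.165,0,0,0],[0,0,0,0,0,0]]}}

```text
clock: 4.7
tool_pos: [0.4487, 0.3251, 0.2348]
tcp_rot: [[-0.966, -0.26, 0.005], [-0.26, 0.966, 0.003], [-0.006, 0.002, -1.0]]
ft_force: [0.8, 0.7, -1.8]
grip_width: 0.154
```

Call:
{"fn": "jog_arm", "kwargs": {"increments": [[-0.0077,-0.2296,0.0059,0.0046,-0.0655,0.0162],[-0.0077,-0.2296,0.0059,0.0046,-0.0655,0.0162],[-0.0077,-0.2296,0.0059,0.0046,-0.0655,0.0162],[-0.0077,-0.2296,0.0059,0.0046,-0.0655,0.0162],[-0.0077,-0.2296,0.0059,0.0046,-0.0655,0.0162],[-0.0077,-0.2296,0.0059,0.0046,-0.0655,0.0162],[-0.0077,-0.2296,0.0059,0.0046,-0.0655,0.0162],[-0.0077,-0.2296,0.0059,0.0046,-0.0655,0.0162],[0,0,0,0,0,0],[0,0,0,0,0,0],[0,0,0,0,0,0]]}}

```text
clock: 5.8
tool_pos: [0.5351, -0.0317, 0.2258]
tcp_rot: [[-0.847, -0.124, 0.517], [-0.106, 0.992, 0.065], [-0.521, 0.0, -0.853]]
ft_force: [0.2, 0.4, -1.4]
grip_width: 0.153
```

```bash
python3 - <<'E'
from h import *
import pickle
d=cam("wrist");pickle.dump(d,open("w2.pkl","wb"));save(d,"w2.png",scale=1.4)
R,p,s=state();print(s["clock"],p,np.round(R,3).tolist(),s["joint_positions"],s["ft_force"])
E
```

```text
5.85 [ 0.53521198 -0.0311977   0.22595666] [[-0.846, -0.125, 0.518], [-0.107, 0.992, 0.065], [-0.522, 0.0, -0.853]] [-0.19499862 -0.53682321  2.07241891  0.1866448   1.08743498 -1.93423064] [ 0.08198215 -0.03647932 -0.91716757]
```

View pics/w2.png

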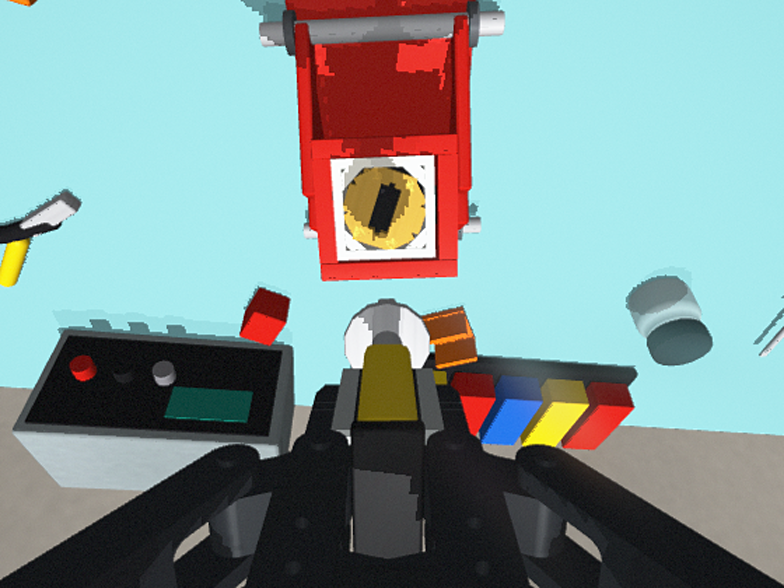

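```bash
cat > an.py <<'E'
from h import *
import pickle,sys
d=pickle.load(open(sys.argv[1],"rb"));H=np.array(d["hand_eye"],float);K=d["K"]
z=d["z_map"].astype(float);v,u=np.indices(z.shape)
ray=np.stack([(u-K[0,2])/K[0,0],(v-K[1,2])/K[1,1],np.ones_like(z)],-1)
Pt=(ray*z[...,None])@H[:3,:3].T+H[:3,3]; rt=ray@H[:3,:3].T; o=H[:3,3]
hsv=cv2.cvtColor(d["img"],cv2.COLOR_RGB2HSV).astype(int);h,s,val=hsv[...,0],hsv[...,1],hsv[...,2]
box=[int(a) for a in sys.argv[2:6]]
B=np.zeros(z.shape,bool);B[box[1]:box[3],box[0]:box[2]]=True
white=B&(s<45)&(val>120);brass=B&(h>12)&(h<32)&(s>90)&(val>70)
q=Pt[(white|brass)&(z>0)]
c=np.median(q,0)
for k in range(5):
    r=q-c;U,S,V=np.linalg.svd(r-r.mean(0),full_matrices=False);nn=V[2];c=q.mean(0)
    dd=(q-c)@nn;q=q[np.abs(dd)<.003]
nn*=-np.sign(nn[2]);print("face plane in tool: c",np.round(c,4),"n",np.round(nn,4),len(q))
def onplane(m,c,nn):
    r=rt[m];t=((c-o)@nn)/(r@nn);return o+r*t[:,None]
if len(sys.argv)>6: nn=np.array([0,0,-1.]) # assume aligned
sq=onplane(white|brass,c,nn);rc=cv2.minAreaRect(sq[:,:2].astype(np.float32));print("white rect",np.round(rc[0],4),np.round(rc[1],4),round(rc[2],2))
# slot: dark within brass hull
lab,cc,st,cen=cv2.connectedComponentsWithStats((brass).astype(np.uint8))
hull=cv2.convexHull(np.argwhere(brass)[:,::-1].astype(np.int32));hm=np.zeros(z.shape,np.uint8);cv2.fillConvexPoly(hm,hull,1)
hm=cv2.erode(hm,np.ones((7,7)))
dark=(hm>0)&(val<70)
nl,lb,st,_=cv2.connectedComponentsWithStats(dark.astype(np.uint8));k=1+np.argmax(st[1:,4]);dark=lb==k
ds=onplane(dark,c,nn);rc=cv2.minAreaRect(ds[:,:2].astype(np.float32));print("slot rect",np.round(rc[0],4),np.round(rc[1],4),round(rc[2],2),dark.sum())
x=ds[:,:2]-ds[:,:2].mean(0);w,V=np.linalg.eigh(x.T@x);print("slot pca centre",ds[:,:2].mean(0),"ang",np.degrees(np.arctan2(V[1,1],V[0,1])),"len",np.sqrt(12*w/len(x)))
bs=onplane(brass,c,nn);print("brass circle",cv2.minEnclosingCircle(bs[:,:2].astype(np.float32)))
ang=np.degrees(np.arctan2(*(c[:2]*0+1)))
E
python3 an.py w2.pkl 225 105 320 190
python3 - <<'E'
from h import *
import pickle
d=pickle.load(open("w2.pkl","rb"));save(d,"w2a.png",(215,90,340,290),3)
H=np.array(d["hand_eye"])
def pj(p):
    q=np.linalg.inv(H)@np.r_[p,1];q=d["K"]@q[:3];return q[:2]/q[2]
for z in(.042,.047,):print(z,pj([0,0,z]),pj([.017,0,z]),pj([0,.017,z]),pj([0,-.017,z]))
E
```

```text
face plane in tool: c [0.0426 0.0005 0.1261] n [-0.0075 -0.0305 -0.9995] 4089
white rect [ 0.04   -0.0061] [0.0629 0.0538] 87.66
slot rect [ 0.0417 -0.0006] [0.0262 0.0106] 17.78 478
slot pca centre [ 0.04183035 -0.00062956] ang -161.62515194312033 len [0.01033723 0.02361006]
brass circle ((0.04129800945520401, -0.0012217166367918253), 0.022384025156497955)
0.042 [274.60528192 246.1363851 ] [274.60360302 216.01884539] [306.20484772 246.17935306] [243.00489059 246.09341601]
0.047 [274.64920705 242.68046564] [274.64867504 213.20116758] [305.50649393 242.72246836] [243.79113295 242.63846184]
```

View pics/w2a.png

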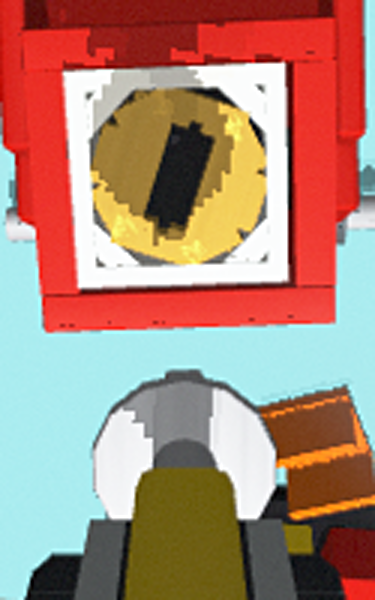

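```bash
cat > st1.py <<'E'
from h import *
import pickle
R,p,s=state()
nw=R@np.array([-.0075,-.0305,-.9995]);print(nw,np.degrees(np.arccos(nw[2])),np.degrees(np.arctan2(-nw[1],-nw[0])))
yaw=np.arctan2(-nw[1],-nw[0]);t=np.radians(31.5)
n=np.array([-np.cos(yaw)*np.sin(t),-np.sin(yaw)*np.sin(t),np.cos(t)])
M=p+R@np.array([.0417,-.0016,.1263]);print("M",M)
a=np.radians(18.)
R1=plugR(n,R@np.array([np.cos(a),np.sin(a),0]))
pickle.dump((n,M,R1),open("plug.pkl","wb"))
p1=M+n*(.047+.035)-R1[:,0]*.025
plan(R1,p1);print(p1)
E
python3 st1.py
```

```text
[-0.50712167 -0.09468679  0.85664974] 31.057528277223156 10.576152108888943
M [ 0.56548034 -0.02899272  0.0964495 ]
n 3 row [0.0276, -0.0236, 0.0741, -0.0098, 0.0015, 0.0999]
[ 0.5445763  -0.04196196  0.17857027]
```

Call:
{"fn": "jog_arm", "kwargs": {"increments": [[0.0276,-0.0236,0.0741,-0.0098,0.0015,0.0999],[0.0276,-0.0236,0.0741,-0.0098,0.0015,0.0999],[0.0276,-0.0236,0.0741,-0.0098,0.0015,0.0999],[0,0,0,0,0,0],[0,0,0,0,0,0],[0,0,0,0,0,0]]}}

```text
clock: 6.45
tool_pos: [0.5449, -0.0424, 0.1802]
tcp_rot: [[-0.848, 0.125, 0.515], [0.202, 0.975, 0.095], [-0.49, 0.185, -0.852]]
ft_force: [0.4, -0.3, -0.8]
grip_width: 0.154
```

```bash
python3 - <<'E'
from h import *
import pickle
d=cam("wrist");pickle.dump(d,open("w3.pkl","wb"));save(d,"w3.png",scale=1.4);save(d,"w3a.png",(190,90,360,290),3)
R,p,s=state();print(s["clock"],p,s["ft_force"])
H=np.array(d["hand_eye"])
def pj(p):
    q=np.linalg.inv(H)@np.r_[p,1];q=d["K"]@q[:3];return q[:2]/q[2]
for z in(.042,.047,):print(z,pj([0,0,z]),pj([.017,0,z]),pj([0,.017,z]),pj([0,-.017,z]))
E
```

```text
6.5 [ 0.54490302 -0.04254251  0.18018031] [-0.43216097 -0.09167374 -0.88374152]
0.042 [274.957378   246.57066836] [274.96299372 216.4742327 ] [306.54948499 246.61866458] [243.36737997 246.52267535]
0.047 [274.99802307 243.10443091] [275.00452758 213.64523298] [305.84822583 243.151187  ] [244.14983138 243.05767786]
```

View pics/w3a.png

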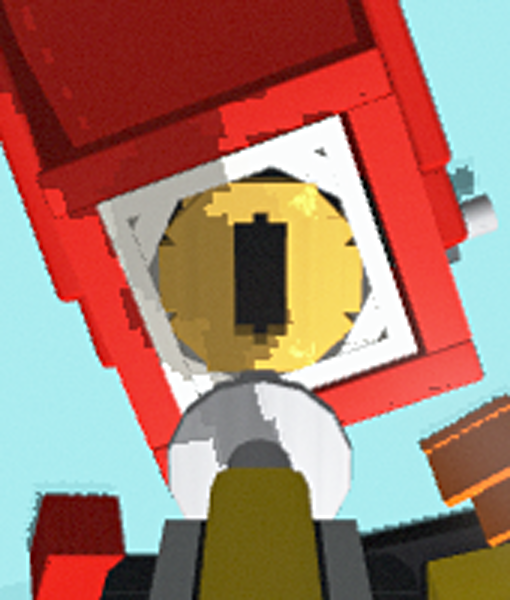

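```bash
python3 an.py w3.pkl 225 130 330 213; python3 - <<'E'
from h import *
import pickle
n,M,R1=pickle.load(open("plug.pkl","rb"))
R,p,s=state();print("pred mouth in tool",R.T@(M-p), "rot err deg",np.degrees(Ro.from_matrix(R.T@R1).as_rotvec()))
d=pickle.load(open("w3.pkl","rb"));save(d,"w3b.png",(230,150,300,245),8)
E
```

```text
face plane in tool: c [0.0299 0.0014 0.083 ] n [-8.0e-04  8.1e-03 -1.0e+00] 5118
white rect [0.0261 0.0008] [0.052  0.0525] 70.33
slot rect [0.0272 0.0005] [0.0247 0.0101] 0.04 594
slot pca centre [0.02706265 0.00047153] ang -179.99681757751685 len [0.01029843 0.02241652]
brass circle ((0.026381827890872955, 0.00035864615347236395), 0.02233523316681385)
pred mouth in tool [0.02636843 0.000304   0.08320147] rot err deg [-0.01870066  0.12886655  0.11500728]
```

View pics/w3b.png

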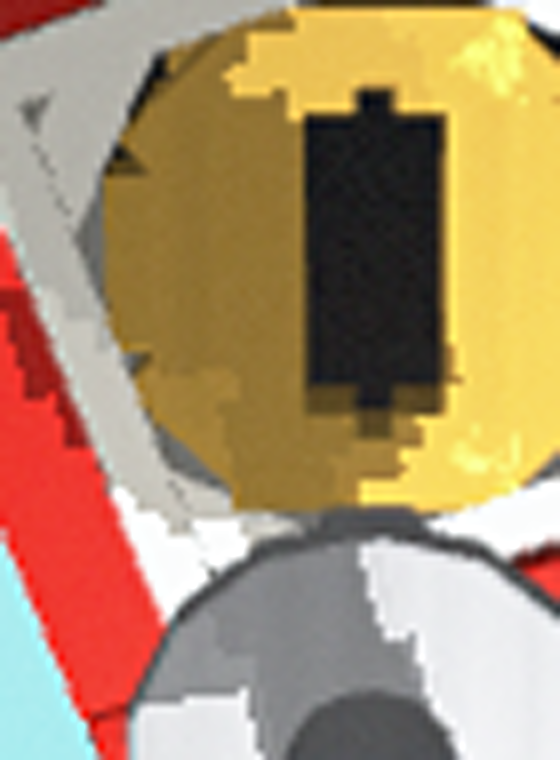

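```bash
python3 - <<'E'
from h import *
import pickle
d=pickle.load(open("w3.pkl","rb"));H=np.array(d["hand_eye"])
def pj(p):
    q=np.linalg.inv(H)@np.r_[p,1];q=d["K"]@q[:3];return np.round(q[:2]/q[2],1)
for x in (.01125,.01225): print([pj([x,0,z]).tolist() for z in(.059,.065)])
print("shoulder edge polygon", [pj([x,0,z]).tolist() for x in(.0164,.017) for z in (.042,.047)])
print("shaft",[pj([.006,y,.042]).tolist() for y in(-.006,.006)])
print("mouth ctr",[pj([x,0,.083]).tolist() for x in(.0263,.0263+.014,.0263-.014)])
E
```

```text
[[275.1, 217.0], [275.1, 213.9]]
[[275.1, 215.3], [275.1, 212.3]]
shoulder edge polygon [[275.0, 217.6], [275.0, 214.7], [275.0, 216.5], [275.0, 213.6]]
shaft [[263.7, 236.1], [286.2, 236.1]]
mouth ctr [[275.3, 182.3], [275.3, 159.8], [275.3, 203.9]]
```

Call:
{"fn": "jog_arm", "kwargs": {"increments": [[0.066,-0.0007,0.03,0,0.001,0.001],[0.066,-0.0007,0.03,0,0.001,0.001],[0,0,0,0,0,0],[0,0,0.02,0,0,0],[0,0,0.01,0,0,0],[0,0,0.01,0,0,0],[0,0,0,0,0,0]]}}

```text
clock: 7.2
tool_pos: [0.5326, -0.0361, 0.1488]
tcp_rot: [[-0.849, 0.13, 0.512], [0.207, 0.974, 0.096], [-0.486, 0.187, -0.853]]
ft_force: [0.1, -0.2, -0.9]
grip_width: 0.152
```

```bash
python3 - <<'E'
from h import *
import pickle
d=cam("wrist");pickle.dump(d,open("w4.pkl","wb"));save(d,"w4a.png",(190,90,360,290),3)
R,p,s=state();print(s["clock"],p,s["ft_force"],s["torque"])
n,M,R1=pickle.load(open("plug.pkl","rb"));print(R.T@(M-p))
E
```

```text
7.25 [ 0.53259589 -0.03608299  0.14892388] [ 0.40378287 -0.01468203 -1.77418317] [-0.07417098  0.30605167 -0.01155455]
[-0.00090826  0.00136322  0.06231   ]
```

View pics/w4a.png

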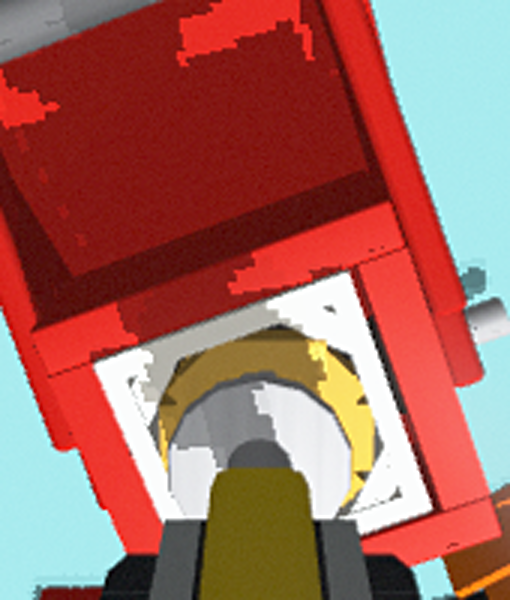

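```bash
cat > fit.py <<'E'
from h import *
import pickle,sys
from scipy.optimize import least_squares
# fit white square corners/edges: mask outline of white-ish plug face vs red, in tool plane at depth zf
def run(fn,zf,box,init):
    d=pickle.load(open(fn,"rb"));H=np.array(d["hand_eye"],float);K=d["K"]
    hsv=cv2.cvtColor(d["img"],cv2.COLOR_RGB2HSV).astype(int);h,s,v=hsv[...,0],hsv[...,1],hsv[...,2]
    red=((h<8)|(h>170))&(s>120)
    u0,v0,u1,v1=box
    E=[]
    face=(~red)
    # edges: transitions red<->nonred horizontally / vertically inside box
    for y in range(v0,v1):
        for x in range(u0,u1-1):
            if red[y,x]!=red[y,x+1]:E.append((x+.5,y))
    for x in range(u0,u1):
        for y in range(v0,v1-1):
            if red[y,x]!=red[y+1,x]:E.append((x,y+.5))
    E=np.array(E);r=np.c_[(E[:,0]-K[0,2])/K[0,0],(E[:,1]-K[1,2])/K[1,1],np.ones(len(E))]@H[:3,:3].T
    o=H[:3,3];q=(o+r*((zf-o[2])/r[:,2])[:,None])[:,:2]
    def f(a):
        c,sn=np.cos(a[2]),np.sin(a[2]);w=(q-a[:2])@np.array([[c,-sn],[sn,c]])
        dd=np.max(np.abs(w),1)-.026
        return dd
    def res(a): return f(a)*1e3
    b=least_squares(res,init,loss="cauchy",f_scale=.4,x_scale=[.001,.001,.02])
    print(fn,"square centre",np.round(b.x[:2]*1e3,2),"ang",np.degrees(b.x[2]),"inl",(np.abs(f(b.x))<.0006).sum(),len(E))
if __name__=="__main__":
    run("w3.pkl",.083,(215,120,335,225),[.026,.0005,np.radians(-20)])
    for z in(.062,.064):run("w4.pkl",z,(215,170,340,275),[0,.001,np.radians(-20)])
E
python3 fit.py; python3 -c "
import cv2;im=cv2.imread('pics/w4a.png');print(im.shape)"
```

```text
w3.pkl square centre [26.26  0.63] ang -19.98487980504604 inl 277 450
w4.pkl square centre [-0.68  1.73] ang -20.612480766020475 inl 264 425
w4.pkl square centre [-1.27  1.41] ang -20.70444775212281 inl 204 425
(600, 510, 3)
```

Call:
{"fn": "jog_arm", "kwargs": {"increments": [[-0.002,0.004,0,0,0,0],[0,0,0.01,0,0,0],[0,0,0.01,0,0,0],[0,0,0.01,0,0,0],[0,0,0,0,0,0]]}}

```text
clock: 7.75
tool_pos: [0.5359, -0.0347, 0.1438]
tcp_rot: [[-0.849, 0.13, 0.512], [0.207, 0.974, 0.096], [-0.486, 0.187, -0.853]]
ft_force: [-0.4, -0.2, -1.0]
grip_width: 0.153
```

```bash
python3 - <<'E'
from h import *
import pickle
R,p,s=state();print(s["clock"],p,R.T@s["ft_force"],R.T@s["torque"])
n,M,R1=pickle.load(open("plug.pkl","rb"));print(R.T@(M-p))
E
```

```text
7.75 [ 0.53593662 -0.03474139  0.14377729] [ 0.76649048 -0.47294469  0.64435093] [0.13846144 0.27995901 0.00617931]
[-0.00087234  0.00058506  0.05607758]
```

Call:
{"fn": "jog_arm", "kwargs": {"increments": [[0,0,0.012,0,0,0],[0,0,0.012,0,0,0],[0,0,0.008,0,0,0],[0,0,0,0,0,0]]}}

```text
clock: 8.15
tool_pos: [0.5392, -0.0341, 0.1384]
tcp_rot: [[-0.849, 0.13, 0.512], [0.207, 0.974, 0.096], [-0.486, 0.187, -0.853]]
ft_force: [-0.0, 0.2, -1.0]
grip_width: 0.153
```

```bash
python3 - <<'E'
from h import *
import pickle
R,p,s=state();print(s["clock"],p,R.T@s["ft_force"],R.T@s["torque"])
n,M,R1=pickle.load(open("plug.pkl","rb"));print(R.T@(M-p))
d=cam("wrist");pickle.dump(d,open("w5.pkl","wb"));save(d,"w5a.png",(190,90,360,290),3)
E
```

```text
8.15 [ 0.53923717 -0.03411417  0.13837502] [0.55703631 0.01492812 0.82555572] [0.15497212 0.28082232 0.04414498]
[-0.00082483  0.00055564  0.04971613]
```

View pics/w5a.png

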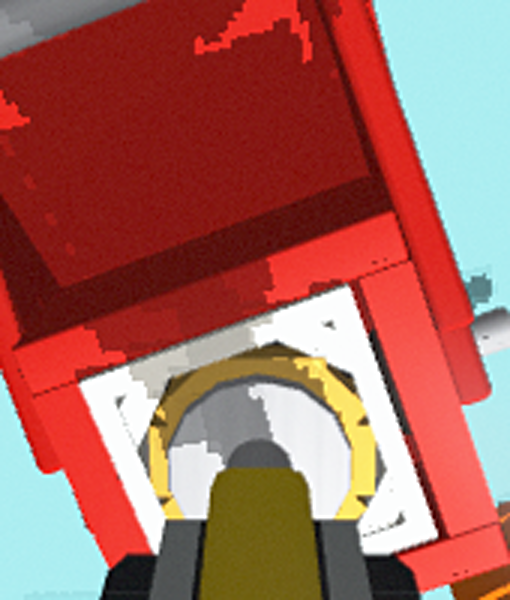

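Call:
{"fn": "jog_arm", "kwargs": {"increments": [[-0.002,0.002,0.004,0,0,0],[0,0,0.004,0,0,0],[0,0,0.003,0,0,0],[0,0,0,0,0,0],[0,0,0,0,0,0]]}}

```text
clock: 8.7
tool_pos: [0.5408, -0.0337, 0.1371]
tcp_rot: [[-0.849, 0.13, 0.513], [0.207, 0.974, 0.095], [-0.487, 0.187, -0.853]]
ft_force: [0.0, -0.9, -1.3]
grip_width: 0.153
```

```bash
cat >c.py <<'E'
from h import *
import pickle
R,p,s=state();print(s["clock"],p,"F",np.round(R.T@s["ft_force"],2),"T",np.round(R.T@s["torque"],3),s["grip_width"])
n,M,R1=pickle.load(open("plug.pkl","rb"));print(np.round(R.T@(M-p),5),np.degrees(Ro.from_matrix(R1.T@R).as_rotvec()))
E
python3 c.py
```

```text
8.7 [ 0.54076878 -0.03366814  0.13713894] F [ 0.43 -1.17  1.08] T [0.101 0.35  0.031] 0.15275050405174595
[-0.0002   0.00015  0.04783] [0.03870182 0.05658376 0.18331209]
```

Still free; creep on to contact.

Call:
{"fn": "jog_arm", "kwargs": {"increments": [[0,0,0.003,0,0,0],[0,0,0.003,0,0,0],[0,0,0,0,0,0]]}}

```text
clock: 9.0
tool_pos: [0.5414, -0.0337, 0.1371]
tcp_rot: [[-0.848, 0.13, 0.513], [0.207, 0.974, 0.095], [-0.487, 0.187, -0.853]]
ft_force: [-15.7, -0.5, 12.9]
grip_width: 0.153
```

```bash
python3 c.py
```

```text
9.0 [ 0.54136611 -0.03367071  0.13711066] F [  6.94  -0.09 -19.11] T [0.368 1.544 0.067] 0.1527645588303254
[3.10e-04 9.00e-05 4.75e-02] [0.04832587 0.03644352 0.15700069]
```

Call:
{"fn": "jog_arm", "kwargs": {"increments": [[0,0,-0.003,0,0,0],[0,0,0,0,0,0.1],[0,0,0,0,0,0.1],[0,0,0,0,0,0]]}}

```text
clock: 9.4
tool_pos: [0.5413, -0.0337, 0.1372]
tcp_rot: [[-0.802, 0.305, 0.514], [0.407, 0.909, 0.095], [-0.438, 0.285, -0.853]]
ft_force: [-3.4, -0.2, 4.7]
grip_width: 0.155
```

```bash
python3 c.py
```

```text
9.4 [ 0.54132405 -0.03366529  0.13723565] F [ 0.6   0.12 -5.81] T [0.204 0.197 0.025] 0.15519850317626385
[ 3.700e-04 -2.000e-05  4.763e-02] [ 3.67683821e-02 -6.37564391e-03  1.22798806e+01]
```

Call:
{"fn": "jog_arm", "kwargs": {"increments": [[0,0,-0.001,0,0,0.1],[0,0,0,0,0,0.1],[0,0,0,0,0,0.1],[0,0,0,0,0,0.1],[0,0,0,0,0,0.1],[0,0,0,0,0,0.1],[0,0,0,0,0,0.1],[0,0,0,0,0,0.1],[0,0,0,0,0,0]]}}

```text
clock: 10.3
tool_pos: [0.5411, -0.0337, 0.1372]
tcp_rot: [[-0.312, 0.799, 0.513], [0.946, 0.308, 0.095], [-0.082, 0.516, -0.853]]
ft_force: [-3.0, -1.7, 3.7]
grip_width: 0.152
```

```bash
python3 c.py
```

```text
10.3 [ 0.54114353 -0.0336647   0.13717221] F [-0.97 -0.97 -4.84] T [ 0.134  0.008 -0.005] 0.15205048538087618
[ 0.00017 -0.0001   0.04767] [ 4.31238451e-02 -1.98918064e-03  6.01175875e+01]
```

Sixty degrees without resistance. Finish in small steps to the stop.

Call:
{"fn": "jog_arm", "kwargs": {"increments": [[0,0,0,0,0,0.05],[0,0,0,0,0,0.05],[0,0,0,0,0,0.033],[0,0,0,0,0,0]]}}

```text
clock: 10.7
tool_pos: [0.5414, -0.0338, 0.1373]
tcp_rot: [[-0.201, 0.834, 0.514], [0.98, 0.177, 0.095], [-0.012, 0.522, -0.853]]
ft_force: [1.6, -0.1, 3.2]
grip_width: 0.161
```

```bash
python3 c.py
```

```text
10.7 [ 0.54137016 -0.03377294  0.13734315] F [-0.48  2.95 -1.92] T [-0.509 -0.465 -0.04 ] 0.16104586470969734
[ 0.00033 -0.00041  0.04771] [ 2.46216370e-02 -4.94080124e-02  6.79153027e+01]
```

Call:
{"fn": "jog_arm", "kwargs": {"increments": [[0,0,0,0,0,0.03],[0,0,0,0,0,0.02],[0,0,0,0,0,0]]}}

```text
clock: 11.0
tool_pos: [0.5414, -0.0338, 0.1374]
tcp_rot: [[-0.155, 0.844, 0.514], [0.988, 0.123, 0.095], [0.017, 0.522, -0.853]]
ft_force: [4.7, -2.4, 3.7]
grip_width: 0.153
```

```bash
python3 c.py
```

```text
11.0 [ 0.54139062 -0.03379148  0.13736993] F [-3.05  5.59 -0.92] T [-1.037 -0.622 -0.057] 0.15300815467729187
[ 0.00033 -0.00046  0.04772] [ 2.32322202e-02 -5.47630556e-02  7.10402952e+01]
```

Call:
{"fn": "jog_arm", "kwargs": {"increments": [[0,0,0,0,0,0.03],[0,0,0,0,0,0]]}}

```text
clock: 11.2
tool_pos: [0.5414, -0.0338, 0.1374]
tcp_rot: [[-0.128, 0.848, 0.514], [0.991, 0.092, 0.095], [0.033, 0.522, -0.852]]
ft_force: [5.2, -3.2, 3.4]
grip_width: 0.15
```

```bash
python3 c.py; python3 - <<'E'
from h import *
d=cam("wrist");pickle=__import__("pickle");pickle.dump(d,open("w6.pkl","wb"));save(d,"w6a.png",(170,90,370,290),3)
E
```

```text
11.2 [ 0.54140934 -0.03383747  0.1373945 ] F [-3.71  5.87 -0.56] T [-1.172 -0.768 -0.054] 0.14990876214472368
[ 0.00036 -0.0005   0.04774] [ 2.09921006e-02 -6.33413203e-02  7.28768113e+01]
```

View pics/w6a.png

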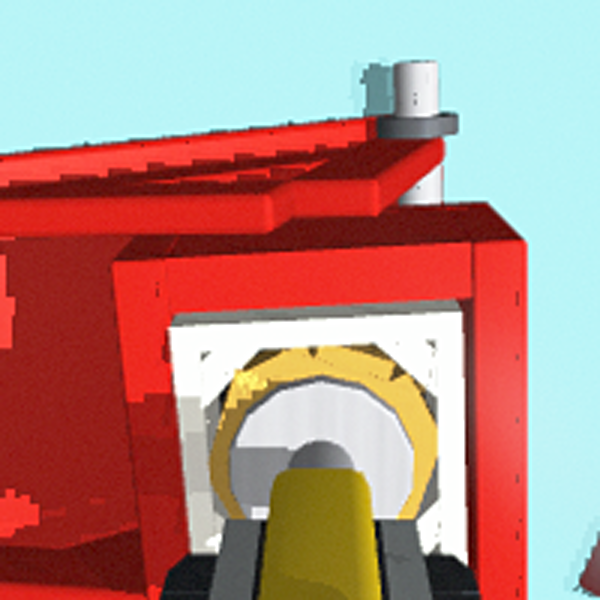

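Call:
{"fn": "jog_arm", "kwargs": {"increments": [[0,0,0,0,0,0.025],[0,0,0,0,0,0.025],[0,0,0,0,0,0]]}}

```text
clock: 11.55
tool_pos: [0.5415, -0.0339, 0.1374]
tcp_rot: [[-0.083, 0.854, 0.514], [0.995, 0.04, 0.095], [0.06, 0.519, -0.852]]
ft_force: [6.6, -3.1, 3.5]
grip_width: 0.154
```

```bash
python3 c.py
```

```text
11.55 [ 0.54145193 -0.03391899  0.13739079] F [-3.4   7.3   0.09] T [-1.342 -0.838 -0.129] 0.1541530024827607
[ 0.00043 -0.00055  0.04772] [ 2.29760511e-02 -7.71705879e-02  7.58625209e+01]
```

Call:
{"fn": "jog_arm", "kwargs": {"increments": [[0,0,0,0,0,0.025],[0,0,0,0,0,0]]}}

```text
clock: 11.75
tool_pos: [0.5415, -0.0339, 0.1374]
tcp_rot: [[-0.061, 0.856, 0.514], [0.995, 0.014, 0.095], [0.074, 0.518, -0.852]]
ft_force: [6.3, -2.1, 4.7]
grip_width: 0.152
```

```bash
python3 c.py
```

```text
11.75 [ 0.5414575  -0.03389204  0.13739429] F [-2.09  7.81 -0.97] T [-1.412 -0.807 -0.17 ] 0.1518000734170112
[ 0.00039 -0.00057  0.04772] [ 2.1248279e-02 -7.9007354e-02  7.7353427e+01]
```

Call:
{"fn": "jog_arm", "kwargs": {"increments": [[0,0.0012,-0.005,0,0,0],[0,0,-0.01,0,0,0],[0,0,-0.01,0,0,0],[0,0,-0.01,0,0,0],[0,0,-0.01,0,0,0],[0,0,0,0,0,0]]}}

```text
clock: 12.35
tool_pos: [0.5369, -0.0346, 0.1446]
tcp_rot: [[-0.062, 0.856, 0.514], [0.995, 0.015, 0.095], [0.074, 0.517, -0.853]]
ft_force: [10.3, -0.4, -2.3]
grip_width: 0.154
```

```bash
python3 c.py
```

```text
12.35 [ 0.53687892 -0.03456374  0.14461518] F [-1.24  7.64  7.23] T [-1.816 -0.519 -0.186] 0.1542167747418505
[ 0.00022 -0.00035  0.05629] [ 2.96782568e-02 -3.53149259e-02  7.73194960e+01]
```

Call:
{"fn": "jog_arm", "kwargs": {"increments": [[0,0.001,-0.015,0,0,0],[0,0,-0.015,0,0,0],[0,0,-0.015,0,0,0],[0,0,-0.015,0,0,0],[0,0,-0.015,0,0,0],[0,0,0,0,0,0]]}}

```text
clock: 12.95
tool_pos: [0.5289, -0.0358, 0.1571]
tcp_rot: [[-0.062, 0.857, 0.512], [0.995, 0.015, 0.096], [0.074, 0.516, -0.853]]
ft_force: [5.1, -0.5, -0.9]
grip_width: 0.154
```

```bash
python3 c.py; python3 - <<'E'
from h import *
d=cam("wrist");pickle=__import__("pickle");pickle.dump(d,open("w7.pkl","wb"));save(d,"w7a.png",(170,90,370,290),3)
E
```

```text
12.95 [ 0.52889753 -0.03579913  0.15709091] F [-0.88  3.96  3.32] T [-0.92  -0.138 -0.166] 0.15371250483748114
[-0.       0.00015  0.07115] [7.70494993e-02 4.71062944e-02 7.73249456e+01]
```

View pics/w7a.png

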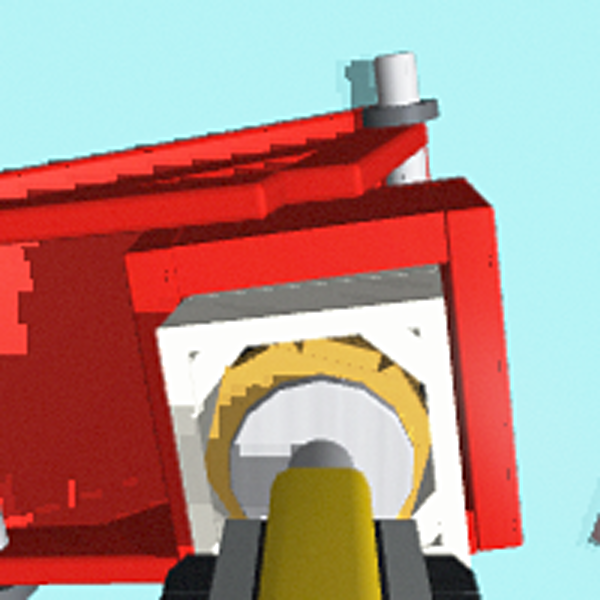

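Call:
{"fn": "jog_arm", "kwargs": {"increments": [[0,0,-0.015,0,0,0],[0,0,-0.02,0,0,0],[0,0,-0.02,0,0,0],[0,0,-0.02,0,0,0],[0,0,-0.02,0,0,0],[0,0,-0.02,0,0,0],[0,0,-0.02,0,0,0],[0,0,-0.02,0,0,0],[0,0,-0.02,0,0,0],[0,0,-0.02,0,0,0],[0,0,-0.02,0,0,0],[0,0,0,0,0,0]]}}

```text
clock: 14.2
tool_pos: [0.507, -0.0401, 0.1949]
tcp_rot: [[-0.06, 0.856, 0.513], [0.995, 0.012, 0.095], [0.075, 0.517, -0.853]]
ft_force: [-0.7, -0.7, -2.3]
grip_width: 0.154
```

```bash
python3 c.py; python3 - <<'E'
from h import *
pickle=__import__("pickle")
d=cam("wrist");pickle.dump(d,open("w8.pkl","wb"));save(d,"w8a.png",(130,50,410,290),2)
d=cam("scene");save(d,"s8a.png",(190,90,330,290),3)
E
```

```text
14.2 [ 0.50696411 -0.04009215  0.19485472] F [-0.83 -1.77  1.54] T [ 0.515 -0.092  0.032] 0.1539433333872714
[ 0.00015 -0.00061  0.11502] [ 4.10216248e-02 -1.92360480e-02  7.74546694e+01]
```

View pics/w8a.png

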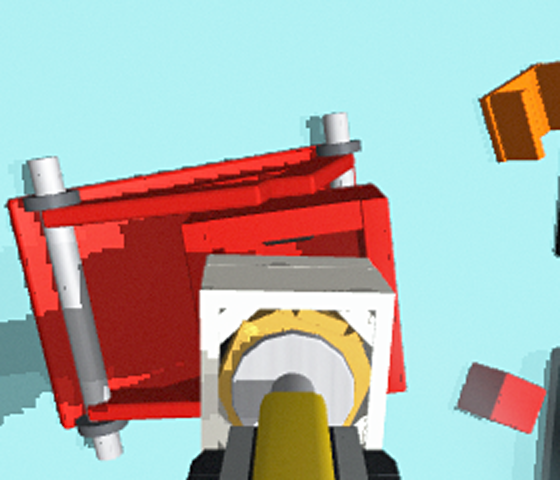

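View pics/s8a.png

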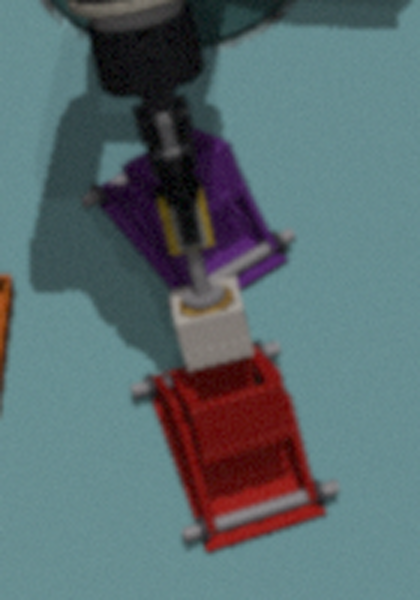

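```bash
python3 - <<'E'
from h import *
R,p,s=state();p1=p+[0,0,.05]
print(s["joint_positions"])
plan(R,p1,2)
r=plan(downR(72.5),[.4433,-.2573,.20],10,R,p1)
T=np.eye(4);T[:3,:3]=R;T[:3,3]=p1
for i in range(11):
    print(np.round(T[:3,3],3),np.round(T[:3,3]+T[:3,2]*.09,3),np.round(T[:3,2],2))
    D=np.eye(4);D[:3,:3]=Ro.from_rotvec(r[3:]*np.radians(60)).as_matrix();D[:3,3]=r[:3]*.2;T=T@D
E
```

```text
[-0.25658598 -0.59311222  2.15749406  0.25413018  1.08569488 -0.3577847 ]
n 2 row [0.0094, 0.0645, -0.1067, 0.0, -0.0, -0.0]
n 10 row [-0.1135, -0.024, 0.0091, 0.05, -0.0164, 0.032]
[ 0.507 -0.04   0.244] [ 0.553 -0.031  0.167] [ 0.51  0.1  -0.85]
[ 0.505 -0.063  0.238] [ 0.547 -0.055  0.159] [ 0.47  0.08 -0.88]
[ 0.502 -0.085  0.233] [ 0.54  -0.079  0.151] [ 0.42  0.06 -0.9 ]
[ 0.498 -0.107  0.227] [ 0.532 -0.103  0.144] [ 0.37  0.05 -0.93]
[ 0.493 -0.129  0.222] [ 0.522 -0.126  0.137] [ 0.32  0.04 -0.95]
[ 0.487 -0.151  0.217] [ 0.512 -0.149  0.131] [ 0.27  0.03 -0.96]
[ 0.48  -0.173  0.213] [ 0.5   -0.172  0.125] [ 0.22  0.02 -0.98]
[ 0.472 -0.195  0.209] [ 0.487 -0.194  0.12 ] [ 0.16  0.01 -0.99]
[ 0.464 -0.216  0.205] [ 0.474 -0.215  0.116] [ 0.11  0.   -0.99]
[ 0.454 -0.237  0.202] [ 0.459 -0.237  0.113] [ 0.06  0.   -1.  ]
[ 0.443 -0.257  0.2  ] [ 0.443 -0.257  0.11 ] [ 0.  0. -1.]
```

Call:
{"fn": "jog_arm", "kwargs": {"increments": [[0.0063,0.043,-0.071,0,0,0],[0.0063,0.043,-0.071,0,0,0],[0.0063,0.043,-0.071,0,0,0],[-0.1135,-0.024,0.0091,0.05,-0.0164,0.032],[-0.1135,-0.024,0.0091,0.05,-0.0164,0.032],[-0.1135,-0.024,0.0091,0.05,-0.0164,0.032],[-0.1135,-0.024,0.0091,0.05,-0.0164,0.032],[-0.1135,-0.024,0.0091,0.05,-0.0164,0.032],[-0.1135,-0.024,0.0091,0.05,-0.0164,0.032],[-0.1135,-0.024,0.0091,0.05,-0.0164,0.032],[-0.1135,-0.024,0.0091,0.05,-0.0164,0.032],[-0.1135,-0.024,0.0091,0.05,-0.0164,0.032],[-0.1135,-0.024,0.0091,0.05,-0.0164,0.032],[0,0,0,0,0,0],[0,0,0,0,0,0],[0,0,0,0,0,0]]}}

```text
clock: 15.9
tool_pos: [0.4437, -0.2569, 0.2008]
tcp_rot: [[0.3, 0.954, 0.002], [0.954, -0.3, -0.0], [0.0, 0.002, -1.0]]
ft_force: [-0.2, -0.1, -1.4]
grip_width: 0.153
```

```bash
python3 - <<'E'
from h import *
import pickle
R,p,s=state();print(s["clock"],p,np.round(R,3).tolist(),s["ft_force"],s["grip_width"])
for n in("wrist","scene","top"):
    d=cam(n);pickle.dump(d,open(n+"9.pkl","wb"));save(d,n+"9.png",scale=1.2)
E
```

```text
15.9 [ 0.44373947 -0.25694284  0.20077877] [[0.3, 0.954, 0.002], [0.954, -0.3, -0.0], [0.0, 0.002, -1.0]] [-0.19884401 -0.0874344  -1.38396459] 0.1533886890412436
```

View pics/wrist9.png

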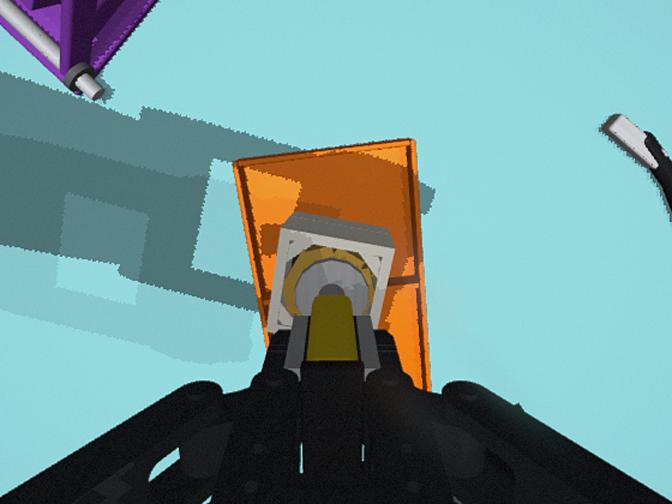

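View pics/scene9.png

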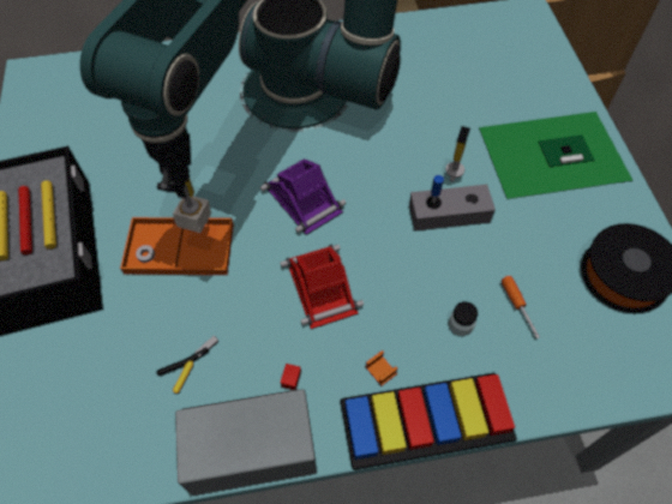

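Call:
{"fn": "jog_arm", "kwargs": {"increments": [[0,0,0.08,0,0,-0.09],[0,0,0.12,0,0,-0.09],[0,0,0.12,0,0,-0.087],[0,0,0.1,0,0,0],[0,0,0.05,0,0,0],[0,0,0,0,0,0],[0,0,0,0,0,0],[0,0,0,0,0,0]]}}

```text
clock: 16.85
tool_pos: [0.4438, -0.2575, 0.1072]
tcp_rot: [[0.025, 1.0, 0.002], [1.0, -0.025, -0.001], [-0.001, 0.002, -1.0]]
ft_force: [-0.5, -0.3, -1.9]
grip_width: 0.154
```

```bash
python3 - <<'E'
from h import *
import pickle
R,p,s=state();print(s["clock"],p,s["ft_force"],s["grip_width"])
d=cam("wrist");save(d,"w10.png",scale=1.2)
d=cam("scene");save(d,"s10.png",(90,100,220,240),4)
E
```

```text
16.85 [ 0.44380327 -0.25748153  0.10723742] [-0.46922647 -0.30949069 -1.88917363] 0.1541725367426487
```

View pics/w10.png

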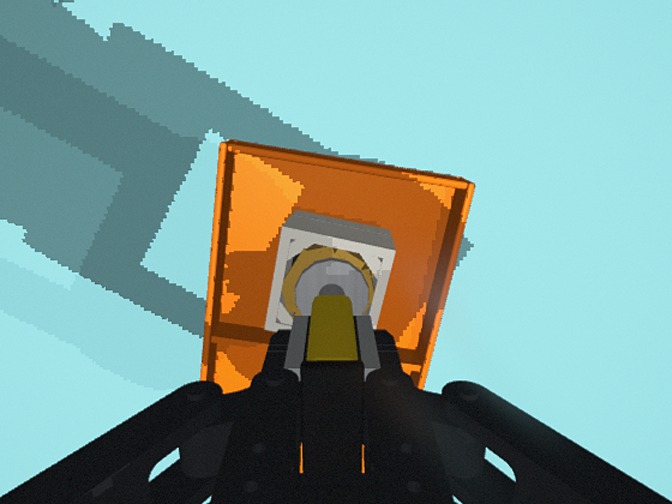

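View pics/s10.png

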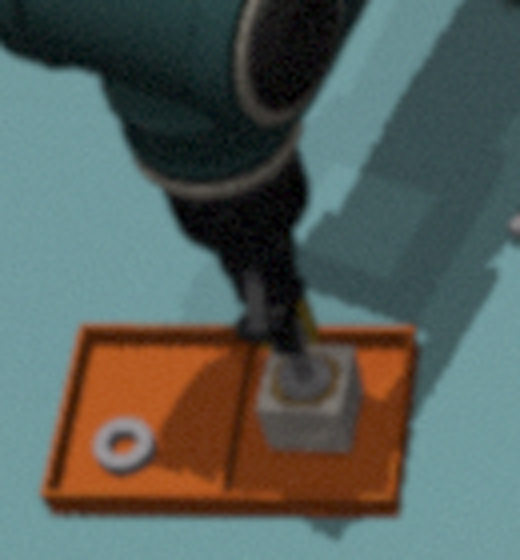

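Call:
{"fn": "jog_arm", "kwargs": {"increments": [[0,0,0.015,0,0,0],[0,0,0.015,0,0,0],[0,0,0.01,0,0,0],[0,0,0.01,0,0,0],[0,0,0,0,0,0],[0,0,0,0,0,0]]}}

```text
clock: 17.55
tool_pos: [0.4433, -0.2572, 0.0959]
tcp_rot: [[0.025, 1.0, 0.0], [1.0, -0.025, 0.0], [0.0, 0.0, -1.0]]
ft_force: [-0.0, 0.1, -2.8]
grip_width: 0.154
```

Call:
{"fn": "jog_arm", "kwargs": {"increments": [[0,0,0.005,0,0,0],[0,0,0.004,0,0,0],[0,0,0,0,0,0],[0,0,0,0,0,0]]}}

```text
clock: 17.95
tool_pos: [0.4434, -0.2573, 0.0943]
tcp_rot: [[0.025, 1.0, 0.0], [1.0, -0.025, 0.0], [0.0, 0.0, -1.0]]
ft_force: [-0.8, -0.4, -0.9]
grip_width: 0.153
```

Call:
{"fn": "jog_arm", "kwargs": {"increments": [[0,0,0.003,0,0,0],[0,0,0,0,0,0],[0,0,0,0,0,0]]}}

```text
clock: 18.25
tool_pos: [0.4433, -0.2573, 0.0936]
tcp_rot: [[0.025, 1.0, 0.0], [1.0, -0.025, 0.0], [0.0, 0.0, -1.0]]
ft_force: [-0.3, 0.3, 0.4]
grip_width: 0.151
```

Call:
{"fn": "jog_arm", "kwargs": {"increments": [[0,0,0.002,0,0,0],[0,0,0,0,0,0],[0,0,0,0,0,0]]}}

```text
clock: 18.55
tool_pos: [0.4434, -0.2573, 0.0933]
tcp_rot: [[0.025, 1.0, 0.0], [1.0, -0.025, 0.0], [0.0, 0.0, -1.0]]
ft_force: [0.4, 0.4, 1.3]
grip_width: 0.151
```

Call:
{"fn": "jog_arm", "kwargs": {"increments": [[0,0,0,0,0,0],[0,0,0,0,0,0],[0,0,0,0,0,0]], "newtons": 20}}

```text
clock: 18.85
tool_pos: [0.4434, -0.2573, 0.0933]
tcp_rot: [[0.025, 1.0, 0.0], [1.0, -0.025, -0.0], [-0.0, 0.0, -1.0]]
ft_force: [-0.2, -0.2, 1.2]
grip_width: 0.155
```

Call:
{"fn": "jog_arm", "kwargs": {"increments": [[0,0,0,0,0,0],[0,0,0,0,0,0],[0,0,0,0,0,0],[0,0,0,0,0,0],[0,0,0,0,0,0],[0,0,0,0,0,0],[0,0,0,0,0,0],[0,0,0,0,0,0]], "gripper": 60}}

```text
clock: 19.65
tool_pos: [0.4433, -0.2573, 0.0932]
tcp_rot: [[0.025, 1.0, 0.0], [1.0, -0.025, 0.0], [0.0, 0.0, -1.0]]
ft_force: [0.4, 0.2, -0.6]
grip_width: 0.767
```

```bash
python3 - <<'E'
from h import *
R,p,s=state();print(s["clock"],p,s["ft_force"],s["grip_width"])
d=cam("wrist");save(d,"w11.png",scale=1.2)
E
```

```text
19.65 [ 0.44333049 -0.25725488  0.09315192] [ 0.40272676  0.17790087 -0.55694016] 0.7671139497338254
```

View pics/w11.png

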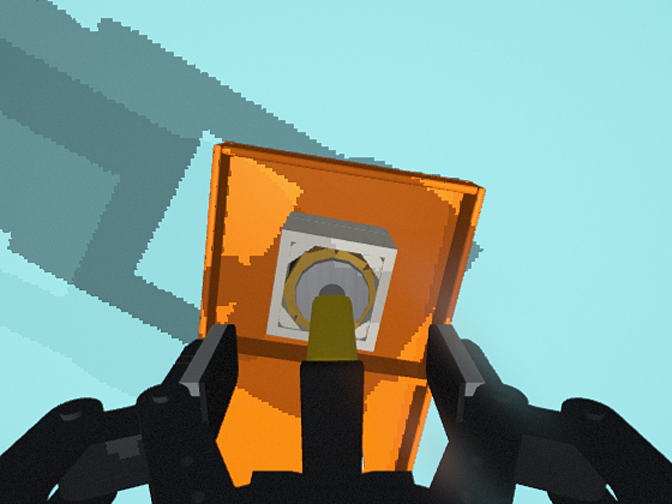

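Released and standing; retreat straight up.

Call:
{"fn": "jog_arm", "kwargs": {"increments": [[0,0,-0.05,0,0,0],[0,0,-0.1,0,0,0],[0,0,-0.2,0,0,0],[0,0,-0.2,0,0,0],[0,0,-0.2,0,0,0],[-0.2,0,-0.1,0,0,0],[-0.2,0,0,0,0,0],[-0.2,0,0,0,0,0],[0,0,0,0,0,0],[0,0,0,0,0,0],[0,0,0,0,0,0]]}}

```text
clock: 20.8
tool_pos: [0.4403, -0.3766, 0.2636]
tcp_rot: [[0.025, 1.0, 0.001], [1.0, -0.025, 0.0], [0.0, 0.001, -1.0]]
ft_force: [-0.2, 0.3, 0.4]
grip_width: 0.766
```

```bash
python3 - <<'E'
from h import *
R,p,s=state();print(s["clock"],p,s["ft_force"],s["grip_width"])
d=cam("wrist");save(d,"w12.png",scale=1.2)
f=cam("scene");save(f,"s12.png",scale=1.4)
Q=d["P"];m=(Q[...,0]>.35)&(Q[...,0]<.53)&(Q[...,1]>-.33)&(Q[...,1]<-.19)
for a,b,n in((.128,.15,"cap"),(.042,.0485,"plug top"),(.048,.058,"shoulder")):
    q=Q[m&(Q[...,2]>a)&(Q[...,2]<b)];print(n,len(q),q.mean(0),q[:,2].std())
E
```

```text
20.8 [ 0.44032264 -0.37661513  0.26360641] [-0.2295179   0.30762867  0.35750051] 0.7663720465619857
cap 1440 [ 0.44269033 -0.25757618  0.13984205] 0.0007571901975124613
plug top 1974 [ 0.44062312 -0.2604304   0.0456613 ] 0.0009373028784911519
shoulder 414 [ 0.44231257 -0.26071349  0.050705  ] 0.0009101642056077992
```

View pics/w12.png

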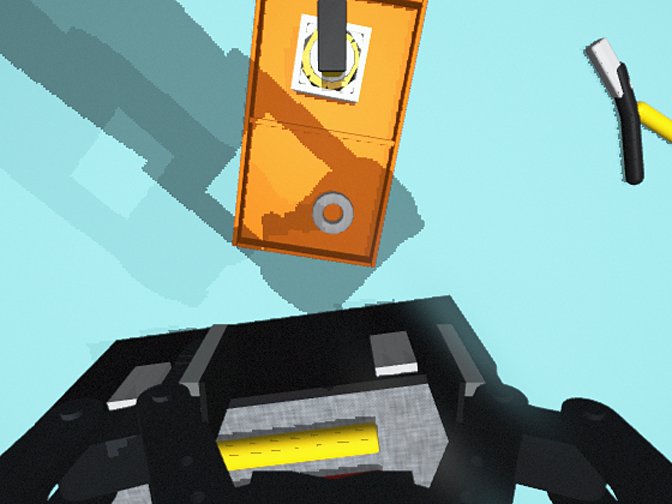

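View pics/s12.png

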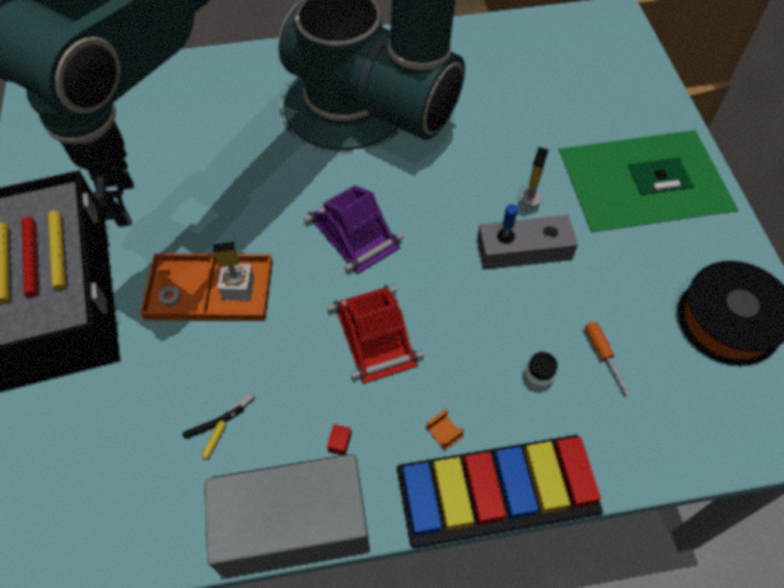

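```bash
python3 -c "
from workcell import manip
print(manip.finish_job())"
```

```text
the job is handed in; nothing more can be done
None
```

The job is done and handed in at about 21 s of the 72 s allowed. The plug now stands upright on the floor of the tray's empty half, with the small puller still threaded in it.

- **Puller:** I took the smaller one from the rack and pinched it by the handle. Its cap measured 36 x 16 mm, with its top at 144 mm.
- **Slot:** In the wrist camera image it lay about 20° off the plug's axes. The foot went in freely until the shoulder met the plug, at about 19 N.
- **Turn:** I turned it clockwise about 77° to a rising torque of 0.17 N·m, which I took as the stop. That is a little past the nominal 70°; I did not separately check whether the insert turned, but the torque stayed below its 0.25 N·m slip limit.
- **Pull:** The plug came out along the bore with 3–7 N along the axis at the two points I measured, and about 8 N sideways at most.
- **Placing:** I lowered it until the force was light, released it and backed off.

**Last checks:** All heights match an upright, seated stack.

| Point | Measured | Expected |
|---|---|---|
| Plug top | 45.7 mm | 46 mm |
| Shoulder top | 50.7 mm | 51 mm |
| Cap top | 139.8 mm | 140 mm |

The cap sits within about 1 mm of my estimate of the half's centre. The other loose things look undisturbed in the final scene picture, and the gripper touches nothing. No check failed.

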